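Shut the bead case and open the glue bottle

TASK

Get the craft table ready for gluing: first press the clear lid of the bead case fully shut so no glue gets on the beads, then push down the white safety cap of the glue bottle in the wooden stand, twist it anticlockwise while pressed until it is free, and lift it off. Finish holding the cap upright in the gripper, about 5 cm clear above the bottle's mouth, without letting go; the bottle stays in its stand and the other things on the table stay where they are.

Things in the scene. Friction and masses are not known exactly. Their poses are not given: they have to be found in the camera images.
- case: Bead case, fixed to the table: open black box, 150 (its x) x 200 (its y) x 45 high with beads in compartments. Origin: centre of its underside; z up. The hinge of its lid runs along its y axis at its far rim (+75 in its x).
- case_lid (a joint): Lid of the bead case: clear panel with blue rim, 150 x 200 x 6, hinged on the case's far (+x) rim. Value: opening angle, 0 = fully shut, grows as the front edge rises; starts half open (0.45 to 0.9). Its stiff hinge keeps it where it is left; 1 to 4 N downward on its top face, 65 or more from the hinge, shuts it. Shut, its top face is 51 above the table.
- lid_hinge (a point): on the lid's top face, at the middle of the hinge edge
- lid_middle (a point): centre of the lid's top (outer) face, 75 from the hinge edge
- lid_front (a point): middle of the lid's free front edge, on the top face, 150 from the hinge edge
- stand: Wooden bottle stand, fixed: square socket 80 x 80 outside, 45 high, on a dark 130 x 130 x 6 base. Origin: centre of the underside. It keeps the bottle from turning (about 3 degrees of play) but not from being lifted out.
- bottle: Square yellow glue bottle with white and green label, 64 x 64 body 88 high, shoulder up to 98, then a grey neck 29 dia; loose, 0.4 kg, stands in the socket with its underside 6 above the table. Origin: centre of its underside; z up its axis. Its mouth is 131.5 above its underside. A sprung white plug in the mouth pushes the cap up.
- mouth (a point): centre of the bottle's mouth (top of the neck), 131.5 above the bottle's underside
- cap: White round push-and-turn safety cap, 35 g, 52 dia x 36 high, grey top disc with red mark. Origin: centre of its underside; z up its axis. Seated, its underside is 112 above the bottle's underside (14 above the shoulder). Pressed down 4.5 to 6.5 (spring 6 N at first, 12 N at the hard stop at 6.5) it can turn. x axis parallel to the bottle's at the start. Grip its sides firmly (40 N or more).
- cap_top (a point): Centre of the cap's top face, 36 above its underside. Unpressed, the cap neither turns nor comes off. Held pressed and turned anticlockwise seen from above, it is free to lift straight off between 60 and 120 degrees of turn (end stop at about 125); best 75 to 80.
- red_spool: Bystander: thread spool with red thread, 30 dia x 35 high (origin under its centre)
- black_spool: Bystander: thread spool with black thread, 30 dia x 35 high (origin under its centre)
- tape: Bystander: yellow ring of tape, 64 dia x 20 high (origin under its centre)
- pliers: Bystander: green-handled pliers lying flat, 130 long, 12 high; origin at the pivot
- bead_jar: Bystander: clear round jar with blue lid, 60 dia x 80 high (origin under its centre)
- varnish: Bystander: round clear bottle with black cap and red label, 44 dia x 100 high (origin under its centre)
- tin: Bystander: round needle tin with blue lid, 54 dia x 26 high (origin under its centre)

How it is judged:
By the outcome, as a careful person would: the job done as asked, in the order asked, and still so for the second after the job is handed in, while the arm keeps its last pose, push and grip.
It also fails if it takes over 54 s, if anything falls off the work surface, if the arm or the gripper's body presses on something with over 40 N, if the wrist force passes 120 N, or if a joint passes its speed limit or range.

ROBOT

A 6-joint arm with a two-finger parallel gripper is mounted at the origin on the work surface. World frame = base frame: x ahead of the robot, y to its left, z up, the work surface at z = 0. Lengths are in m, angles in rad, forces in N, time in s.
With the tool pointing down it reaches from about 0.3 to 0.825 m from the base axis. Payload 5.4 kg.
Tool frame: the origin (TCP) lies at the very end of the fingers, on their centre line; the grasp point (between the pads) lies 19 mm behind it; z points along the fingers, x is the direction in which the jaws open and shut, and the axes are right-handed (so a half turn about z gives the same grasp; the last joint's range is limited). The gripper opens to 92 mm and grips with 3 to 60 N. Pads are 20 mm wide; open, the fingers measure 128 mm over their backs; the gripper's body (75 mm by 189 mm) begins 69 mm behind the grasp point.
Start: joints at [-1.558, 0.158, 1.597, -0, 1.386, -0.21], TCP at [0.127, -0.561, 0.215] pointing down, gripper open.
Joint ranges: [-2.91, 2.91], [-0.94, 2.29], [0.18, 2.7], [-1.29, 4.43], [0.17, 2.64], [-3, 3]. Speed limits (rad/s): [2.57, 2.57, 3.14, 3.14, 3.14, 3.14].

INTERFACE

Orientations are given as a rotation vector (axis times angle).
In Python, from workcell import bot gives the robot as it stands. Calls block until the motion is done:
- bot.goto(position, orientation): joint-space move of the TCP to a pose.
- bot.line_to(position, rot=None, max_speed=0.15): straight line of the TCP; rot=None keeps the orientation; max_speed is the mean speed in m/s.
- bot.set_joints(angles): joint-space move.
- bot.set_gripper(opening, newtons=None): opening from 0.0 (shut) to 1.0 (fully open); newtons is the grip in N (None keeps the last); returns when the fingers have stopped.
- bot.hold(seconds).
- bot.inverse_kinematics(position, orientation): joint angles nearest the present ones, or None.
- bot.read_camera(name): name is "scene" or "top"; returns a dict with "pixels" (384x512x3 uint8, blue, green, red), "fx", "fy", "cx", "cy" (pixels), "k1" (the pictures are not rectified: a ray, as slopes to the right and down, at radius r is drawn at 1 + k1 r^2 times it, then the intrinsics apply), "R" (3x3) and "t" (3): a world point X has camera coordinates R X + t. Camera axes: x right, y down, z forward; pixel columns grow to the right and rows downward; lengths in m; the calibration is good to about 2 mm. A picture is of the moment at which its call begins. There is no depth.
A pose or a line that the arm cannot do raises bot.MotionError and nothing moves.
- bot.job_done(): hands the job in, once; it reports no verdict.
Readings, each from a call of its own:
- bot.current_clock(): time.
- bot.current_joints(): joint angles.
- bot.current_joint_vel(): joint speeds.
- bot.current_effort(): joint torques, N m.
- bot.current_ee_pos(): TCP position.
- bot.current_tool_rot(): TCP orientation.
- bot.current_contact_force(): force on the tool from outside, world axes, zero at the start.
- bot.current_ft_torque(): the same for the moment, N m.
- bot.current_opening(): opening from 0.0 (shut) to 1.0 (fully open).
Only numpy, scipy, OpenCV 4.12 (cv2) and the standard library are available. Lean on these libraries where they do the work, as an engineer would, in place of code of your own. Each camera call takes 0.05 s, during which the arm holds its last target. There are 200 camera calls.

## Working session

There is one attempt and no reset: what is moved stays moved. The work goes in short steps, each a Python script; the robot and the scene stay as the last script left them, time stands still between calls to the robot, and variables do not carry over. Pictures are saved under pics/ and viewed, about 8 in all and at most 12, crops included, and the job is handed in when it is done.

```bash
ls; mkdir -p pics; python3 - <<'E'
from workcell import bot
import cv2,numpy as np
for n in("scene","top"):
    c=bot.read_camera(n); cv2.imwrite(f"pics/{n}0.png",c["pixels"])
    print(n,c["fx"],c["fy"],c["cx"],c["cy"],c["k1"],np.round(c["R"],3).tolist(),np.round(c["t"],3).tolist(), (-np.array(c["R"]).T@c["t"]).round(3))
print(bot.current_clock(),bot.current_tool_rot(),bot.current_opening())
E
```

```text
pics
scene 437.6015851178061 437.6015851178061 249.31980168183955 191.97313352055613 -0.08151885615889175 [[-0.527, 0.85, 0.012], [0.526, 0.336, -0.781], [-0.668, -0.405, -0.624]] [0.331, -0.207, 1.337] [1.177 0.33  0.669]
top 387.6754922101025 387.6754922101025 247.84635645272814 195.09820494962892 -0.03983057112528221 [[0.089, -0.996, -0.001], [-0.974, -0.086, -0.208], [0.207, 0.02, -0.978]] [-0.051, 0.613, 0.919] [ 0.412 -0.016  1.026]
0.1 [-2.45359950e+00  1.95993804e+00  1.66513328e-03] 0.9994784241558721
```

```bash
python3 - <<'E'
import cv2
for n in("scene","top"):
    cv2.imwrite(f"pics/{n}0b.png",cv2.resize(cv2.imread(f"pics/{n}0.png"),(800,600),interpolation=cv2.INTER_CUBIC))
E
```

```text
(no output)
```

View pics/scene0b.png

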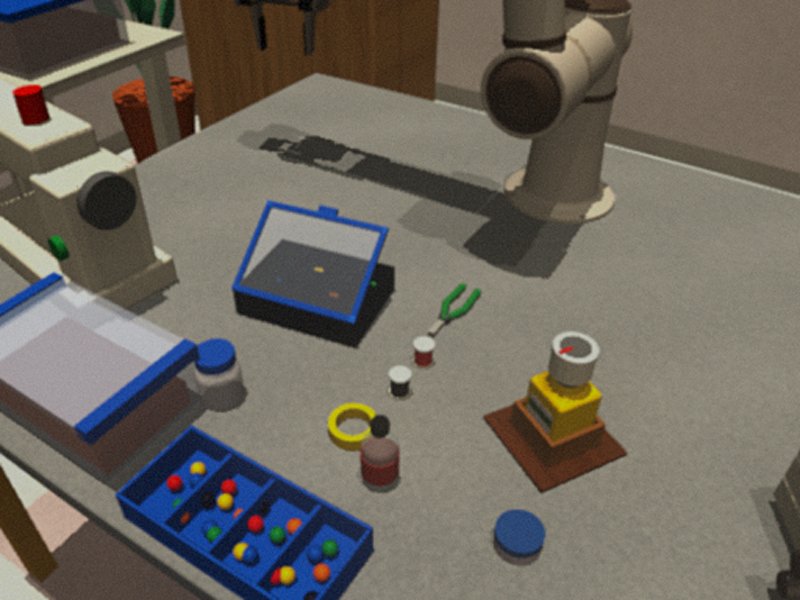

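View pics/top0b.png

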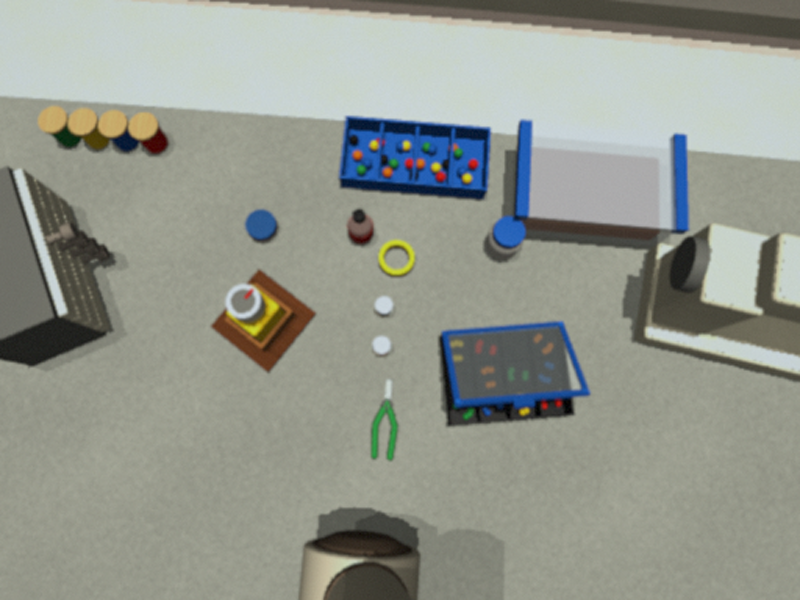

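The scene view shows the bead case left of centre with its lid half open (hinge nearest the camera). The stand, bottle and cap are at right, with the cap top at about (575,347). In the top view, the case hinge edge runs (443,332)–(562,323), the stand base corners are (262,269), (315,315), (268,371) and (212,325), and the cap top is at (245,302). I'll fit poses from both views.

```bash
cat > h.py <<'E'
from workcell import bot
import cv2,numpy as np
from scipy.optimize import least_squares
from scipy.spatial.transform import Rotation as Ro
def proj(c,X):
    P=np.atleast_2d(X)@np.array(c["R"]).T+np.array(c["t"]); s=P[:,:2]/P[:,2:]
    s=s*(1+c["k1"]*(s**2).sum(1,keepdims=True))
    return s*[c["fx"],c["fy"]]+[c["cx"],c["cy"]]
def big(p): return (np.array(p)+.5)*1.5625-.5
def rz(a,P): 
    c,s=np.cos(a),np.sin(a); P=np.atleast_2d(P)
    return np.c_[P[:,0]*c-P[:,1]*s,P[:,0]*s+P[:,1]*c,P[:,2]]
def case_pts(x,y,yaw,a):
    h=.051;L=[[.075,.1,h],[.075,-.1,h],[.075-.15*np.cos(a),.1,h+.15*np.sin(a)],[.075-.15*np.cos(a),-.1,h+.15*np.sin(a)],[-.075,.1,0],[-.075,-.1,0],[.075,.1,0]]
    return rz(yaw,L)+[x,y,0]
def stand_pts(x,y,yaw): return rz(yaw,np.array([[.065,.065,.006],[.065,-.065,.006],[-.065,-.065,.006],[-.065,.065,.006]]))+[x,y,0]
E
python3 - <<'E'
from h import *
C={n:bot.read_camera(n) for n in("scene","top")}
obs=[("top",0,(443,332)),("top",1,(562,323)),("top",2,(455,405)),("top",3,(588,394)),("top",4,(448,425)),
("scene",0,(354,320)),("scene",1,(235,287)),("scene",2,(387,229)),("scene",3,(268,203)),("scene",6,(358,342))]
def r(p): 
    P=case_pts(*p); return np.concatenate([big(proj(C[n],P[i]))[0]-o for n,i,o in obs])
s=least_squares(r,[.4,-.2,0,.6],loss="soft_l1",f_scale=3); print("case",s.x.round(4)); print(s.fun.reshape(-1,2).round(1).tolist())
so=[("top",0,(262,269)),("top",1,(315,315)),("top",2,(268,371)),("top",3,(212,325)),("scene",0,(543,490)),("scene",1,(486,418)),("scene",3,(626,452))]
def r2(p):
    P=stand_pts(*p); return np.concatenate([big(proj(C[n],P[i]))[0]-o for n,i,o in so])
s2=least_squares(r2,[.45,.2,-.7]); print("stand",s2.x.round(4)); print(s2.fun.reshape(-1,2).round(1).tolist())
def r3(p): return np.concatenate([big(proj(C[n],p))[0]-o for n,o in(("top",(245,302)),("scene",(575,347)))])
s3=least_squares(r3,[.45,.2,.15]);print("captop",s3.x.round(4),s3.fun.round(1))
# overlay
def dr(n,I,pts,col):
    for q in big(proj(C[n],pts)): cv2.circle(I,tuple(int(round(v)) for v in q),2,col,-1)
t=np.linspace(0,2*np.pi,40)
out=[]
for n,roi in(("top",(200,250,610,440)),("scene",(220,190,640,500))):
    I=cv2.imread(f"pics/{n}0b.png")
    dr(n,I,case_pts(*s.x),(0,0,255)); dr(n,I,stand_pts(*s2.x),(0,255,0))
    for z in(.118,.154): dr(n,I,np.c_[s2.x[0]+.026*np.cos(t),s2.x[1]+.026*np.sin(t),0*t+z],(255,0,255))
    out.append(I[roi[1]:roi[3],roi[0]:roi[2]])
w=max(o.shape[1] for o in out); cv2.imwrite("pics/ov.png",cv2.resize(np.vstack([cv2.copyMakeBorder(o,0,0,0,w-o.shape[1],0) for o in out]),None,fx=1.18,fy=1.18))
E
```

```text
case [ 0.5254 -0.1985  0.1737  0.5792]
[[-1.8, -0.4], [0.3, -1.7], [-0.1, 2.0], [2.1, 0.9], [-0.1, 0.3], [1.1, 1.4], [-3.1, 0.7], [2.3, -2.4], [0.8, -3.4], [-2.2, 6.4]]
stand [ 0.5843  0.2158 -0.5735]
[[-3.2, -1.0], [1.2, -2.2], [-0.6, 1.4], [-2.2, 0.7], [-1.7, 0.4], [-2.7, -3.4], [1.7, 0.3]]
captop [0.5827 0.2141 0.1514] [-0.8  0.2 -0.6  0. ]
```

View pics/ov.png

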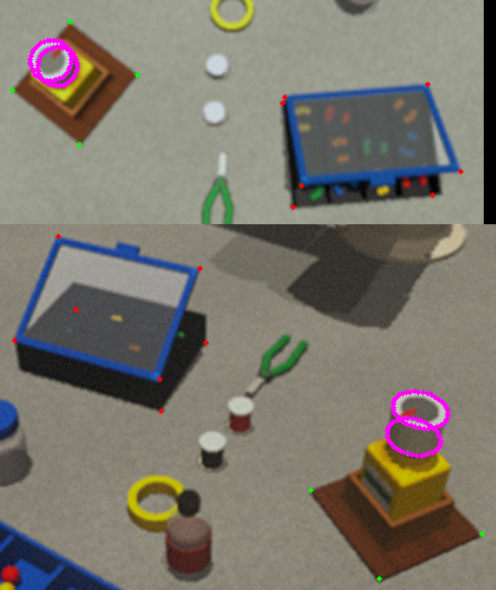

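The fit matches both views: the case and stand are within about 2 mm, and the cap is at about (0.583, 0.215). Next I'll shut the lid with closed fingers.

```bash
cat >> h.py <<'E'
def down(psi): return (Ro.from_euler("z",psi)*Ro.from_euler("x",np.pi)).as_rotvec()
E
python3 - <<'E'
from h import *
f0=bot.current_contact_force(); print("f0",np.round(f0,2))
x,y,yaw=.5254,-.1985,.1737
p=np.array([x,y])+rz(yaw,[-.035,0,0])[0,:2]; o=down(np.arctan2(p[1],p[0]))
bot.set_gripper(0.0,30)
bot.goto([.12,-.42,.30],down(-1.3)); bot.goto([.38,-.16,.28],o); bot.goto([*p,.17],o)
for z in np.r_[np.arange(.13,.055,-.025),np.arange(.055,.044,-.001)]:
    bot.line_to([*p,z],max_speed=.06)
    f=np.array(bot.current_contact_force())-f0; print(round(z,4),np.round(bot.current_ee_pos(),4)[2],f.round(1))
    if f[2]>9: break
print(bot.current_clock(),bot.current_opening())
E
```

```text
f0 [-0.41  0.85  0.93]
0.13 0.1302 [-1.  -1.2 -0.2]
0.105 0.1046 [ 1.1 -0.9 -0.5]
0.08 0.0796 [ 0.1 -1.8 -0.7]
0.055 0.0546 [ 1.5 -0.7 -0.6]
0.055 0.0553 [ 0.9 -1.9  0.3]
0.054 0.054 [ 0.1 -1.   0.4]
0.053 0.0529 [ 0.9 -1.4 -0.6]
0.052 0.052 [ 0.2 -0.6 -0.4]
0.051 0.0509 [ 0.  -0.8 -1.2]
0.05 0.0499 [-0.4 -0.9 -0.9]
0.049 0.0494 [-1.4 -0.9  2.7]
0.048 0.0492 [-3.   1.4  9.7]
8.8333 0.003752944790130096
```

```bash
python3 - <<'E'
from h import *
p=bot.current_ee_pos(); bot.line_to([p[0],p[1],.20]); 
bot.set_gripper(1.0,55)
q1=np.arctan2(.215,.583); bot.goto([.583,.215,.235],down(q1-np.radians(40)))
print(np.round(bot.current_joints(),3),bot.current_clock())
I=[]
for n,(x0,y0,x1,y1) in(("scene",(130,100,430,330)),("top",(110,150,390,290))):
    c=bot.read_camera(n); cv2.imwrite(f"pics/{n}1.png",c["pixels"]); J=c["pixels"][y0:y1,x0:x1]
    P=case_pts(.5254,-.1985,.1737,0)
    J=np.ascontiguousarray(cv2.resize(J,None,fx=1.6,fy=1.6,interpolation=cv2.INTER_CUBIC))
    for q in proj(c,P): cv2.circle(J,tuple(int(round(v)) for v in (q-[x0,y0])*1.6),1,(0,0,255),-1)
    I.append(J)
w=max(i.shape[1] for i in I)
cv2.imwrite("pics/v1.png",np.vstack([cv2.copyMakeBorder(i,0,0,0,w-i.shape[1],0) for i in I]))
E
```

```text
[ 0.157  0.264  1.434 -0.     1.444  0.504] 12.9583
```

View pics/v1.png

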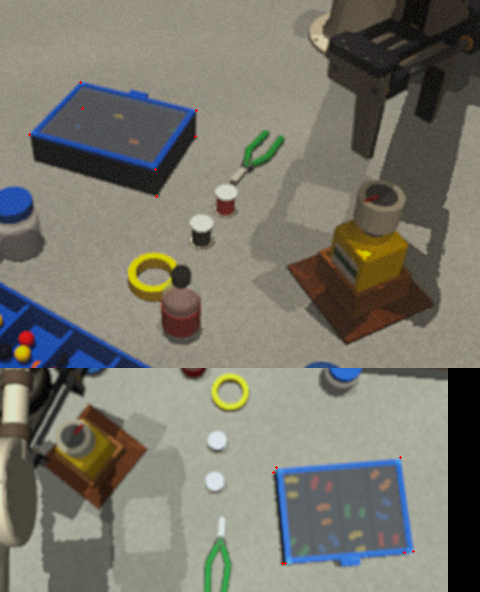

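The lid is shut flush: its rim lies on the predicted shut corners in both views. The bottle, cap and other things haven't moved. Next I'll descend over the cap and grip it.

```bash
python3 - <<'E'
from h import *
c=bot.read_camera("scene"); print("tcp in crop px",(proj(c,bot.current_ee_pos())-[130,100])*1.6)
f0=np.array(bot.current_contact_force()); print("f0",f0.round(1))
bot.line_to([.583,.2147,.119],max_speed=.08)
f=lambda:(np.mean([bot.current_contact_force() for _ in range(3)],0)-f0).round(1)
print(f(),bot.current_clock())
bot.set_gripper(0.4,55); print("grip",bot.current_opening()*92,f(),np.round(bot.current_ft_torque(),2))
if bot.current_opening()*92>45: 
    bot.set_gripper(0.0,55); bot.hold(.2)
print("grip",bot.current_opening()*92,f(),np.round(bot.current_ft_torque(),2),np.round(bot.current_ee_pos(),4),bot.current_clock())
s=cv2.imwrite("pics/g.png",cv2.resize(bot.read_camera("scene")["pixels"][150:330,290:450],None,fx=3,fy=3))
E
```

```text
tcp in crop px [[394.05535916 135.22216314]]
f0 [-0.   0.  -0.3]
[ 0.8 -0.7  0.6] 14.7083
grip 50.53252129135296 [ 1.4 -0.6  0.1] [-0.15 -0.53  0.04]
grip 50.76899990884319 [ 1.6 -0.1  0.6] [-0.18 -0.6   0.  ] [0.5833 0.2147 0.1192] 15.825
```

View pics/g.png

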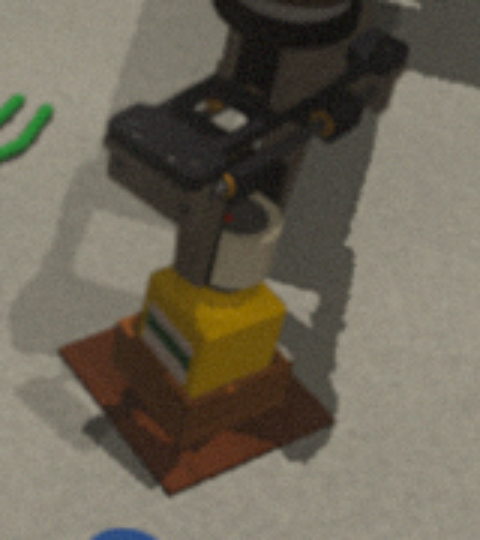

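The fingers are gripping the cap at about 51 mm, with negligible side force. Next I'll press it down.

```bash
cat >> h.py <<'E'
def F(n=4): return np.mean([bot.current_contact_force() for _ in range(n)],0).round(1)
E
python3 - <<'E'
from h import *
b=F(); print(b)
for d in [1,2,3,4,5,5.5,6,6.5,7,7.5,8]:
    bot.line_to([.583,.2147,.119-d/1000],max_speed=.03); bot.hold(.1)
    f=F()-b; print(d,bot.current_ee_pos()[2].round(4),f.round(1),round(bot.current_opening()*92,1))
    if f[2]>12.5: break
print(bot.current_clock())
E
```

```text
[ 1.8 -1.   0.4]
1 0.1191 [0.5 0.1 5.1] 50.7
2 0.1183 [ 0.4 -0.6  4.9] 50.7
3 0.1175 [-0.1 -0.2  6.5] 50.5
4 0.1167 [ 0.  -1.5  7.8] 50.5
5 0.116 [ 0.8 -1.2  7.2] 50.9
5.5 0.1156 [ 0.3 -1.3  8.6] 50.6
6 0.1152 [-1.2 -1.7  8.3] 50.7
6.5 0.1148 [-0.5 -2.   8.5] 50.6
7 0.1144 [-0.6 -1.4  9.3] 50.6
7.5 0.114 [ 0.2 -3.  10.1] 50.5
8 0.1136 [-0.6 -1.9 10.3] 50.5
19.725
```

```bash
python3 - <<'E'
from h import *
P=[.583,.2147,.1102]; psi0=np.arctan2(.215,.583)-np.radians(40)
bot.line_to(P,max_speed=.03)
print(bot.current_ee_pos().round(4),F())
for d in (10,25,40,55,70,80):
    bot.goto(P,down(psi0+np.radians(d))); bot.hold(.1)
    R=Ro.from_rotvec(bot.current_tool_rot()).as_matrix(); a=np.degrees(np.arctan2(R[1,0],R[0,0])-psi0)
    print(d,a.round(1),np.array(bot.current_ee_pos()).round(4),F(),np.round(bot.current_ft_torque(),2),round(bot.current_opening()*92,1))
print(bot.current_clock())
cv2.imwrite("pics/t.png",cv2.resize(bot.read_camera("scene")["pixels"][150:330,290:450],None,fx=3,fy=3))
E
```

```text
[0.5848 0.2142 0.1129] [ 1.1 -3.4 11.8]
10 10.0 [0.5847 0.2149 0.1129] [ 0.9 -1.3 11.8] [-0.25 -0.13  0.03] 50.6
25 25.0 [0.5847 0.2147 0.1129] [ 1.3 -0.8 11.7] [-0.33 -0.2  -0.02] 50.7
40 40.0 [0.5851 0.2145 0.1131] [ 1.5 -3.1 11. ] [-0.44 -0.36  0.04] 51.0
55 55.0 [0.5853 0.2145 0.1132] [ 2.3 -2.2 12. ] [-0.36 -0.46 -0.02] 50.4
70 70.0 [0.5856 0.2147 0.1133] [ 2.7 -0.6 11.4] [-0.28 -0.6  -0.02] 50.7
80 80.0 [0.5857 0.2149 0.1134] [ 3.5 -1.2 10.9] [-0.16 -0.68  0.09] 51.0
22.5917
```

View pics/t.png

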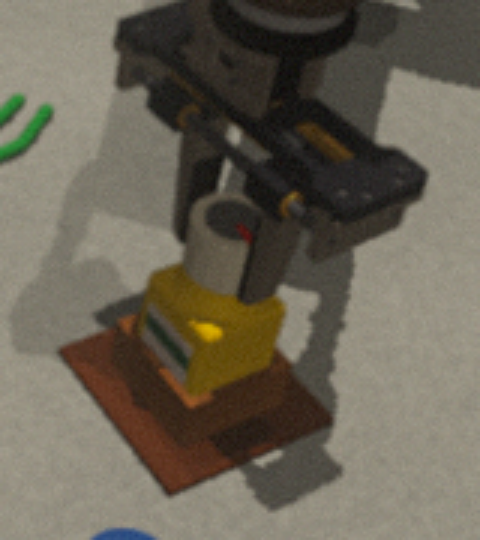

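The red mark has turned with the gripper, from its left side to its right, so the cap turned with no slip while pressed about 6 mm. Next I'll lift slowly and watch for the bottle's weight of about 4 N.

```bash
python3 - <<'E'
from h import *
for z in (.113,.117,.121,.126,.134,.145,.16):
    bot.line_to([.585,.2149,z],max_speed=.05); bot.hold(.15)
    f=F(); print(z,np.array(bot.current_ee_pos()).round(4),f,round(bot.current_opening()*92,1))
    if f[2]<-3: print("STOP"); break
print(bot.current_clock())
c=bot.read_camera("scene"); cv2.imwrite("pics/l.png",cv2.resize(c["pixels"][140:320,290:450],None,fx=3,fy=3))
E
```

```text
0.113 [0.5864 0.2146 0.1153] [ 1.6 -3.1  9.9] 50.8
0.117 [0.586  0.2148 0.1185] [ 3.1 -2.7  7.1] 50.7
0.121 [0.5851 0.2151 0.1211] [ 2.4 -0.   3.6] 50.8
0.126 [0.5848 0.2149 0.1257] [1.3 0.3 0.5] 50.8
0.134 [0.5853 0.215  0.1343] [1.6 1.2 1.6] 50.5
0.145 [0.5847 0.2148 0.1447] [ 0.2 -0.  -0.2] 50.7
0.16 [0.5848 0.2149 0.1597] [ 0.3 -0.  -1. ] 50.5
25.8167
```

View pics/l.png

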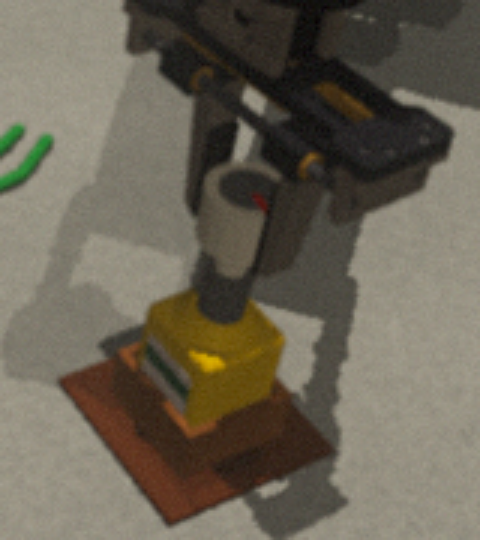

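The cap is coming off: the grey neck shows below it, the bottle is still in its stand, and there's no weight on the wrist. Next I'll raise it to 5 cm clear and check the whole scene.

```bash
python3 - <<'E'
from h import *
bot.line_to([.585,.2149,.189],max_speed=.06); bot.hold(.3)
print(np.array(bot.current_ee_pos()).round(4),F(),round(bot.current_opening()*92,1),bot.current_clock())
I=[]
for n,(x0,y0,x1,y1) in(("scene",(130,100,430,365)),("top",(110,110,390,290))):
    c=bot.read_camera(n); J=np.ascontiguousarray(cv2.resize(c["pixels"][y0:y1,x0:x1],None,fx=1.33,fy=1.33,interpolation=cv2.INTER_CUBIC))
    t=np.linspace(0,2*np.pi,24)
    for z in((.1878,.2238) if n=="scene" else ()):
        for q in proj(c,np.c_[.585+.026*np.cos(t),.2149+.026*np.sin(t),0*t+z]): cv2.circle(J,tuple(int(round(v)) for v in (q-[x0,y0])*1.33),1,(255,0,255),-1)
    for q in proj(c,case_pts(.5254,-.1985,.1737,0)): cv2.circle(J,tuple(int(round(v)) for v in (q-[x0,y0])*1.33),1,(0,0,255),-1)
    I.append(J)
w=max(i.shape[1] for i in I)
cv2.imwrite("pics/e.png",np.vstack([cv2.copyMakeBorder(i,0,0,0,w-i.shape[1],0) for i in I]))
E
```

```text
[0.5848 0.2149 0.1886] [ 1.2  0.2 -0.1] 50.2 26.8
```

View pics/e.png

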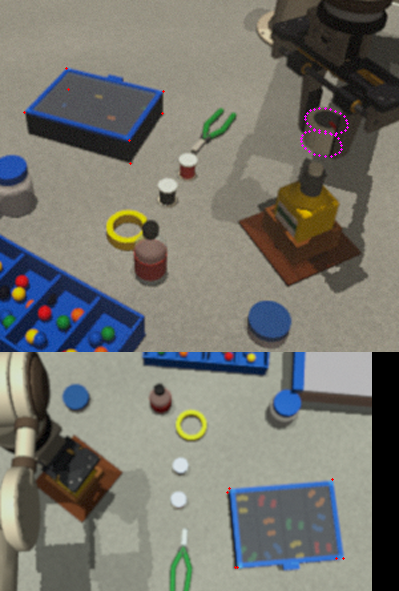

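The cap sits at the predicted place, upright and about 5 cm above the mouth. The lid is still shut and everything else is where it was, so I'm handing in.

```bash
python3 -c "
from workcell import bot
bot.job_done(); print(bot.current_clock())"
```

```text
the job is handed in; nothing more can be done
the job is handed in; nothing more can be done
```

The job is done and handed in; the clock read 26.8 s at my last check, against the 54 s limit.

- **Lid:** I pressed the bead case lid shut with closed fingers until it hit its stop at about 10 N. In both cameras it still lies flush on the predicted shut corners.
- **Cap:** I gripped it at 55 N, pressed it about 6 mm (about 11 N), turned it 80° anticlockwise while pressed, and lifted it straight off. The red mark turned with the gripper, so I saw no slip.
- **Final state:** The cap is held upright, its underside about 50 mm above the mouth. That height comes from the arm's position, and the camera view agrees with it.
- **Bottle and the rest:** The wrist never showed the bottle's weight during the lift. In the last pictures the bottle is in its stand and the other things on the table look unmoved by eye.

Nothing failed. Two readings differed slightly from what I expected. The arm gave about 2–3 mm under the press, so I went by the measured depth and force. The gripper read about 50.6 mm on the 52 mm cap.

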